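Tip the carton of cover glasses into its tray bay

ROBOT

A 6-joint arm with a two-finger parallel gripper is mounted at the origin on a cart in front of the work surface, level with it; the furniture and walls round the work are solid. World frame = base frame: x ahead of the robot, y to its left, z up, the work surface at z = 0. Lengths are in m, angles in rad, forces in N, time in s.
With the tool pointing down it reaches from about 0.375 to 0.975 m from the base axis. Payload 3.8 kg.
Tool frame: the origin (TCP) lies midway between the tips of the shut fingers; the grasp point (between the pads) lies 19 mm behind it; z points along the fingers, y is the line along which they close (so a half turn about z gives the same grasp; the last joint's range is limited). The gripper opens to 85 mm and grips with 20 to 120 N. Pads are 22 mm wide; open, the fingers measure 114 mm over their backs; the gripper's body (76 mm by 85 mm) begins 54 mm behind the grasp point. The pads swing forward as they close: fully open they stand 13 mm farther back than shut.
Start: joints at [1.208, 0.264, 1.604, -0, 1.274, -0.037], TCP at [0.216, 0.639, 0.231] pointing down, gripper open.
Joint ranges: [-2.63, 2.63], [-0.94, 2.18], [0.31, 2.57], [-1.31, 4.45], [0, 2.66], [-2.55, 2.55]. Speed limits (rad/s): [2.57, 2.57, 3.14, 3.14, 3.14, 3.14].

INTERFACE

Orientations are given as a rotation vector (axis times angle).
In Python, from workcell import bot gives the robot as it stands.
- The arm moves only by the tool servo_tool, never from a script. Its argument "series" is a list of rows, each a list of 7 numbers: the shift along the world's x, y, z in units of 0.15 m (1.0 is 0.15 m), then the turn, a rotation vector about the world's x, y, z in units of 180 degrees (1.0 is 180 degrees), then the closure, from 0 (fully open) to 1 (shut). A call has 1 to 20 rows; each row is the pose to reach, as a shift and turn from the pose commanded when the call began, turning the shorter way round; what a row does not reach only later rows make up. A row lasts 1/10 s, in which the tool goes at most 50 mm and 8.59 degrees, less where a joint would pass 70% of its speed; a pose out of reach is approached as far as the arm can. A call with a number of a shift or a turn outside -1 to 1 is refused whole. A call with a gripper value outside its range is refused whole. The fingers move at their own pace and stop on an object; "newtons" is the grip in N (left out, the last holds). Time passes only in rows, so rows that repeat a pose let the fingers close. It gives the time, the measured TCP pose, the force, the opening and the grip force at its end, in the units of the state.
- bot.read_state(): the state, without advancing time (a new reading comes with each control period).
- bot.read_camera(name): name is "scene" or "top"; returns the picture (400x640x3 uint8, red, green, blue); there is no depth.
- bot.camera_info(name): a dict with "vertical_fov" (degrees; the focal length in pixels is half the picture's height over the tangent of half this angle, whatever the lens; pixels are square), "cx", "cy" (the principal point, pixels), "R" (3x3) and "t" (3): a world point X has camera coordinates R X + t. Camera axes: x right, y down, z forward; pixel columns grow to the right and rows downward; lengths in m; the calibration is good to about 2 mm. A picture is of the moment at which its call begins. camera_info takes no time and is no camera call.
- bot.finish_job(): hands the job in; it is judged then, once.
Trained networks look in the newest picture that a camera, given by its name, has taken for a name from the list of things; names that differ only in an ending like _2 or _b are one class to them, and where a whole thing is asked for, a point or a joint stands for the part that bears it (a point fixed in the world has none). Each returns a list of dicts, best first, with "score" (0 to 1); they miss things now and then, are a little off and sometimes report something else, mostly with a low value. They report only what shows in the picture. A call takes as long as a camera call. They do not tell look-alikes from the thing itself.
- bot.recognise(target, camera): "box" ([left, top, right, bottom] as shares, 0 to 1, of the picture: columns of its width, rows of its height, round what is visible of it).
- bot.trace(target, camera): "mask" (400x640 bool, what is visible of it) and "box" ([left, top, right, bottom] as shares, 0 to 1, of the picture: columns of its width, rows of its height, round what is visible of it).
- bot.mark_of(target, camera): "at" ([row, column] as shares, 0 to 1, of the picture: columns of its width, rows of its height: a listed point, or the origin of a listed thing).
The state is a dict: "time": time; "q": joint angles; "joint_vel": joint speeds; "joint_torque": joint torques, N m; "tool_pos": TCP position; "tcp_rot": TCP orientation; "wrist_force": force on the tool from outside, world axes, zero at the start; "torque": the same for the moment, N m; "width": opening from 0.0 (shut) to 1.0 (fully open); "grip_force": force on a finger pad.
Only numpy, scipy, OpenCV 4.12 (cv2) and the standard library are available. Lean on these libraries where they do the work, as an engineer would, in place of code of your own. Each camera call takes 0.05 s, during which the arm holds its last target. There are 200 camera calls.

TASK

The small carton stands on its long narrow side on the flat end of the white tray. Without pinching or lifting it, and pushing only lightly, slide it forward, still standing, until its leading lower edge is just past the mouth line of the ribbed bay, then push it over near its top so that it falls forward and lies flat with the whole carton inside the bay, between the ribs. Leave the two bottles and the jar standing where they are.

Things in the scene. Friction and masses are not known exactly. Their poses are not given: they have to be found in the camera images.
- tray: White plastic tray fixed to the worktop, plate 231 (x) x 156 (y) x 3 mm. Origin: at worktop height under the middle of the bay's mouth, which is marked by a thin flat grey line across the tray. x points from the open lane into the bay, z up. The flat lane without ribs spans x = -125 to 0 mm, the ribbed bay x = 0 to 100 mm.
- bay (a point): Centre of the tray's bay, on the plate's top (50 mm past the mouth line), axes as the tray's. Inside, the bay is 100 mm long (x) and 140 mm wide (y). A rib 6 mm wide, standing 8 mm above the plate, bounds it on both sides and at the far end; the mouth is open.
- carton: Loose cardboard carton, solid, 68 (its x) x 112 (y) x 34 (z) mm, about 0.12 kg, friction on the tray 0.5 to 0.75. Origin: centre of its broad underside. It starts standing on a long narrow side on the lane, roughly square to the tray: 68 mm high, 34 mm thick along the tray, its x up, its z pointing away from the bay. Fallen forward, its z points up.
- carton_centre (a point): Centre of the carton (17 mm along its z from its origin), axes as the carton's. Standing, it is 37 mm above the worktop and the leading lower edge is 17 mm ahead of it. The carton falls about that edge, so the centre ends about 51 mm farther on, 20 mm above the worktop. Low pushes slide it, pushes near the top tip it.
- stain_bottle: Loose bystander: small dark dropper bottle with a white cap, 34 mm across, 89 mm high, standing on the worktop beyond the bay's far end. Origin: centre of its underside.
- dropper: Loose bystander: amber bottle with a black cap, 34 mm across, 70 mm high, standing beside the bay. Origin: centre of its underside.
- jar: Loose bystander: clear specimen jar with a white lid, 43 mm across, 48 mm high, standing beside the lane. Origin: centre of its underside.
Not all that is in view belongs to the job. What is shaped like the carton but orange or pink is not meant.

How it is judged:
On the way, in this order (a step that is already met when the one before it is completed fails the run):
1. the carton, still standing, has its leading lower edge just past the mouth line of the bay (angle between carton_centre's own x axis and vertical below 0.12 rad and x of carton_centre in the frame of tray between -0.02 and 0.018 m), for 0.2 s.
2. the carton has fallen forward and lies flat inside the bay (angle between carton_centre's own z axis and vertical below 0.06 rad and x of carton_centre in the frame of tray between 0.032 and 0.068 m), for 0.2 s.
At the end, for the whole second after the job is handed in: The carton lies at rest flat on the tray's plate (within 0.06 rad), fallen forward, wholly inside the bay: its centre 32 to 68 mm past the mouth line and within 16 mm of the tray's middle line (all of step 2 and y of carton_centre in the frame of tray between -0.016 and 0.016 m and z of carton_centre in the frame of tray below 0.024 m and linear speed of carton below 0.02 m/s); the robot touches nothing.
It fails at once if the carton is lifted off the tray (z of carton_centre in the frame of tray above 0.05 m).
It fails at once if the carton is pinched or pushed hard (contact force between the fingers and carton above 25 N).
It fails at once if the carton lies down anywhere but inside the bay (angle between carton_centre's own x axis and vertical above 1.45 rad and (x of carton_centre in the frame of tray below 0.022 m or x of carton_centre in the frame of tray above 0.078 m or angle between carton_centre's own z axis and vertical above 1.7 rad)).
It fails at once if one of the two bottles is moved or tipped (distance of any of stain_bottle, dropper from where it was at the start of the episode above 0.01 m or angle between any of stain_bottle, dropper's own z axis and vertical above 0.2 rad).
It fails at once if the jar is moved or tipped (distance of jar from where it was at the start of the episode above 0.01 m or angle between jar's own z axis and vertical above 0.2 rad).
It also fails if it takes over 45 s, if anything falls off the work surface, if the arm or the gripper's body presses on something with over 40 N, if the wrist force passes 120 N, or if a joint passes its speed limit or range.

## Working session

There is one attempt and no reset: what is moved stays moved. The work goes in short steps, Python scripts to look and compute and a tool call to move; the robot and the scene stay as the last step left them, time stands still between calls to the robot, and variables do not carry over. Pictures are saved under pics/ and viewed, at most 10 in all, crops included, and the job is handed in when it is done.

Besides the shell and the picture viewer there is one more tool, called after "Call:" as name([rows], argument=value, ...), one row to a line, values as JSON. servo_tool: Moves the arm, as the interface text tells. Shifts and turns lie within -1 to 1; 1 stands for 0.15 m of shift or 180 degrees of turn. Its arguments: {"type":"object","properties":{"series":{"type":"array","items":{"type":"array","items":{"type":"number"}}},"newtons":{"type":"number"}},"required":["series"]}

```bash
mkdir -p pics
python3 - <<'E'
from workcell import bot
import cv2
for n in ("top","scene"):
    im=bot.read_camera(n); cv2.imwrite(f"pics/{n}0.png",im[:,:,::-1])
    i=bot.camera_info(n); print(n,i)
    for t in ("tray","carton","stain_bottle","dropper","jar"):
        print(t,[(round(d["score"],2),[round(float(v)*s) for v,s in zip(d["box"],(640,400,640,400))]) for d in bot.recognise(t,n)[:3]],[(round(d["score"],2),round(d["at"][1]*640,1),round(d["at"][0]*400,1)) for d in bot.mark_of(t,n)[:2]])
    print("bay",[(round(d["score"],2),round(d["at"][1]*640,1),round(d["at"][0]*400,1)) for d in bot.mark_of("bay",n)[:2]])
s=bot.read_state();print(s["time"],s["tool_pos"],s["tcp_rot"])
E
```

```text
top {'vertical_fov': 54.83883753865579, 'cx': 317.12764109174697, 'cy': 198.0066497675634, 'R': array([[-0.0205601 , -0.99978548, -0.00250378],
       [-0.99734856,  0.02068471, -0.06977101],
       [ 0.06980784,  0.00106264, -0.99755989]]), 't': array([0.27600417, 0.44620078, 0.86810188])}
tray [(0.6, [262, 153, 371, 229])] [(0.65, 311.4, 189.9)]
carton [(0.83, [327, 165, 359, 219]), (0.81, [161, 185, 220, 227])] [(0.8, 336.0, 191.4), (0.76, 200.3, 210.2)]
stain_bottle [(0.47, [239, 164, 261, 183])] [(0.81, 250.2, 172.5)]
dropper [(0.57, [297, 131, 307, 147])] [(0.68, 303.9, 140.5)]
jar [(0.69, [316, 232, 334, 255])] [(0.61, 322.9, 239.0)]
bay [(0.58, 290.0, 186.7), (0.57, 249.5, 176.3)]
scene {'vertical_fov': 51.05631098513631, 'cx': 322.99136143435106, 'cy': 198.92061969366355, 'R': array([[ 0.74376713, -0.66843288,  0.00281793],
       [-0.47282578, -0.52908509, -0.70463093],
       [ 0.47248941,  0.52274893, -0.7095684 ]]), 't': array([-0.13966932,  0.42239431,  0.50515003])}
tray [(0.92, [279, 178, 401, 284])] [(0.93, 336.0, 220.6), (0.33, 357.2, 237.2)]
carton [(0.91, [372, 272, 427, 351]), (0.74, [219, 137, 272, 176]), (0.61, [328, 208, 391, 262])] [(0.8, 350.7, 226.5), (0.73, 241.9, 164.0)]
stain_bottle [] [(0.58, 305.6, 181.3)]
dropper [(0.77, [358, 172, 374, 201])] [(0.65, 368.5, 196.5)]
jar [(0.67, [286, 239, 309, 269])] [(0.61, 298.2, 262.3)]
bay [(0.88, 321.2, 209.0)]
1.2 [0.21603501 0.6394671  0.23125589] [ 5.09501937e-01  3.09999811e+00 -1.09377091e-04]
```

Run:
```python
import cv2
a=cv2.imread("pics/top0.png");b=cv2.imread("pics/scene0.png")
cv2.imwrite("pics/top0c.png",cv2.resize(a[110:270,150:400],(800,512),interpolation=cv2.INTER_CUBIC))
cv2.imwrite("pics/scene0c.png",cv2.resize(b[120:360,210:450],(600,600),interpolation=cv2.INTER_CUBIC))
```

```text
(no output)
```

View pics/top0c.png

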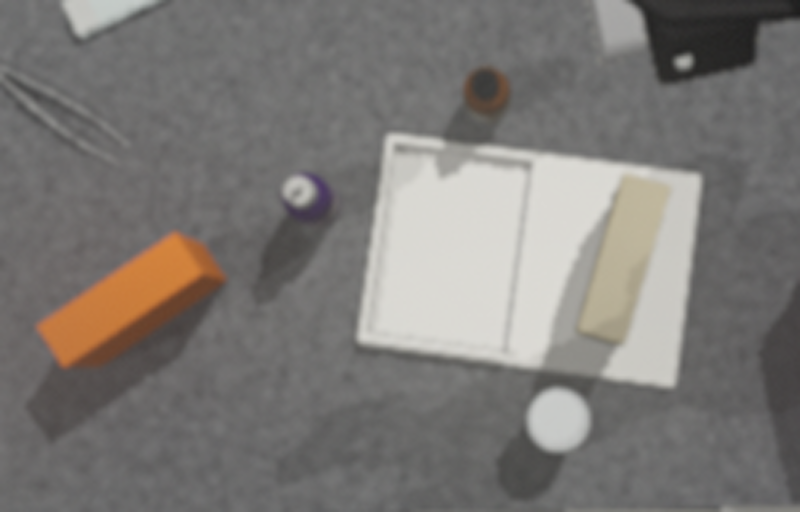

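View pics/scene0c.png

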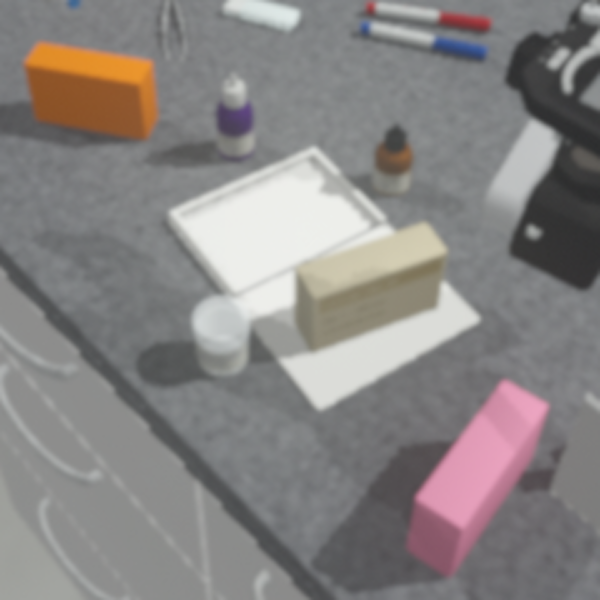

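The top crop shows the beige carton standing on the tray's lane, with top corners near crop px (622,175), (670,185), (622,343) and (578,330). The bay is to the left (world +y). The jar is at (558,420), the amber bottle at (487,88), and the dark bottle at (307,197). The orange and pink boxes are look-alikes.

```bash
cat > h.py <<'E'
import numpy as np
from workcell import bot
from scipy.optimize import least_squares
def cam(n):
    i=bot.camera_info(n); f=200/np.tan(np.radians(i["vertical_fov"])/2); return f,i["cx"],i["cy"],np.array(i["R"]),np.array(i["t"])
def proj(P,n):
    f,cx,cy,R,t=cam(n); c=np.asarray(P)@R.T+t; return np.c_[f*c[:,0]/c[:,2]+cx,f*c[:,1]/c[:,2]+cy]
def ray(px,z,n):
    f,cx,cy,R,t=cam(n); d=R.T@np.array([(px[0]-cx)/f,(px[1]-cy)/f,1]); o=-R.T@t; return o+d*(z-o[2])/d[2]
def place(p,L): # x,y,yaw ; local pts
    c,s=np.cos(p[2]),np.sin(p[2]); L=np.asarray(L,float); return np.c_[p[0]+c*L[:,0]-s*L[:,1],p[1]+s*L[:,0]+c*L[:,1],L[:,2]]
def fit(L,px,n,p0):
    r=least_squares(lambda p:(proj(place(p,L),n)-px).ravel(),p0); return r.x,np.abs(r.fun).max()
E
python3 - <<'E'
from h import *
cr=lambda a:np.array(a)/3.2+[150,110]
Lt=[[106,-78,11],[106,78,11],[-125,78,3],[-125,-78,3]]
# image: left=+y world, up=+x world ; tray x->+y world, tray y-> -x world: top of picture is tray -y
px=cr([[388,134],[358,345],[676,387],[702,174]])
t,e=fit(np.array(Lt)/1000,px,"top",[.45,.3,1.5]);print("tray",t,e)
Lc=np.array([[17,-56,71],[17,56,71],[-17,56,71],[-17,-56,71]])/1000
px=cr([[622,175],[578,330],[622,343],[670,185]])
c,e=fit(Lc,px,"top",[.45,.3,1.5]);print("carton",c,e)
def loc(w): 
    d=np.array(w[:2])-t[:2]; C,S=np.cos(t[2]),np.sin(t[2]); return np.array([C*d[0]+S*d[1],-S*d[0]+C*d[1]])*1000
print("carton in tray",loc(c),"dyaw",np.degrees(c[2]-t[2]))
for n,p,z in (("jar",(558,420),.048),("amber",(485,85),.07),("dark",(298,190),.089)):
    w=ray(cr(p),z,"top"); print(n,w,loc(w))
# check in scene
print(proj(place(t,np.array(Lt)/1000),"scene"),"\n",proj(place(c,Lc),"scene"))
print([ [330,180],[211+(0),0]])
E
```

```text
tray [0.4700122  0.27816345 1.42224921] 0.39487475819322526
carton [0.46272685 0.20697513 1.26419169] 1.0544036991644816
carton in tray [-71.48258086  -3.33085728] dyaw -9.056028468591125
jar [0.3542124  0.25276642 0.048     ] [-42.25586753 110.76571436]
amber [0.58278524 0.29779585 0.07      ] [  36.10675387 -108.62546509]
dark [0.5106308  0.42189652 0.089     ] [148.1617644  -18.89857768]
[[336.41643837 177.92071614]
 [276.52417629 204.86190468]
 [338.15789153 283.79604607]
 [402.9212815  246.82402489]] 
 [[380.11278296 207.60131703]
 [327.48031284 225.55937189]
 [335.40154989 238.54410305]
 [389.1614298  219.54805072]]
[[330, 180], [211, 0]]
```

Run:
```python
from h import *
for p,z in (((389,349),0),((374,338),0),((429,282),.068),((413,273),.068),((429,282),.112),((413,273),.112)): print(p,z,ray(p,z,"scene"))
```

```text
(389, 349) 0 [0.35182163 0.0215491  0.        ]
(374, 338) 0 [0.34752322 0.05091875 0.        ]
(429, 282) 0.068 [0.4580647  0.03842687 0.068     ]
(413, 273) 0.068 [0.45226901 0.06759082 0.068     ]
(429, 282) 0.112 [0.42866909 0.02553857 0.112     ]
(413, 273) 0.112 [0.42330675 0.0525219  0.112     ]
```

Call:
servo_tool([
  [0.53, -1, 0, 0, 0, -0.15, 0.5],
  [0.53, -1, 0, 0, 0, -0.15, 0.5],
  [0.53, -1, 0, 0, 0, -0.15, 0.5],
  [0.53, -1, 0, 0, 0, -0.15, 0.5],
  [0.53, -1, 0, 0, 0, -0.15, 0.5],
])

```text
time: 1.7
tool_pos: [0.2968, 0.4875, 0.2316]
tcp_rot: [1.222, 2.894, 0.0]
wrist_force: [-0.1, 0.6, 0.0]
width: 0.499
grip_force: 0.0
```

Call:
servo_tool([
  [0.5, -1, 0, 0, 0, -0.15, 0.5],
  [0.5, -1, 0, 0, 0, -0.15, 0.5],
  [0.5, -1, 0, 0, 0, -0.15, 0.5],
  [0.5, -1, 0, 0, 0, -0.15, 0.5],
  [0.5, -1, 0, 0, 0, -0.15, 0.5],
])

```text
time: 2.2
tool_pos: [0.3715, 0.3388, 0.2316]
tcp_rot: [1.863, 2.529, 0.002]
wrist_force: [0.4, 0.2, 0.1]
width: 0.498
grip_force: 0.0
```

Call:
servo_tool([
  [0.547, -1, 0, 0, 0, -0.143, 0.5],
  [0.547, -1, 0, 0, 0, -0.143, 0.5],
  [0.547, -1, 0, 0, 0, -0.143, 0.5],
  [0.547, -1, 0, 0, 0, -0.143, 0.5],
  [0.547, -1, 0, 0, 0, -0.143, 0.5],
])

```text
time: 2.7
tool_pos: [0.4541, 0.1892, 0.2316]
tcp_rot: [2.379, 2.051, 0.002]
wrist_force: [-0.8, 0.2, -0.8]
width: 0.502
grip_force: 0.0
```

Call:
servo_tool([
  [0, -0.253, -0.4, 0, 0, 0, 0.5],
  [0, -0.253, -0.8, 0, 0, 0, 0.5],
  [0, -0.253, -0.8, 0, 0, 0, 0.5],
  [0, -0.253, -0.8, 0, 0, 0, 0.5],
  [0, -0.253, -0.8, 0, 0, 0, 0.5],
])

```text
time: 3.2
tool_pos: [0.4526, 0.1533, 0.1116]
tcp_rot: [-2.375, -2.055, 0.0]
wrist_force: [0.9, -0.5, 0.9]
width: 0.501
grip_force: 0.0
```

Call:
servo_tool([
  [0.01, -0.025, -0.3, 0, 0, 0, 0.5],
  [0.01, -0.025, -0.5, 0, 0, 0, 0.5],
  [0.01, -0.025, -0.5, 0, 0, 0, 0.5],
  [0.01, -0.025, -0.5, 0, 0, 0, 0.5],
])

```text
time: 3.6
tool_pos: [0.4557, 0.1491, 0.0382]
tcp_rot: [2.376, 2.053, 0.004]
wrist_force: [0.2, 1.1, 0.5]
width: 0.502
grip_force: 0.0
```

Run:
```python
from h import *
import cv2
a=bot.read_camera("top");b=bot.read_camera("scene")
a=cv2.resize(a[120:260,250:450],(800,560),interpolation=cv2.INTER_CUBIC)[:,:400]
b=cv2.resize(b[170:310,270:410],(400,400),interpolation=cv2.INTER_CUBIC); b=cv2.copyMakeBorder(b,0,160,0,0,cv2.BORDER_CONSTANT)
cv2.imwrite("pics/m1.png",np.hstack([a,b])[:,:,::-1])
print(bot.read_state()["tool_pos"])
```

```text
[0.45686137 0.14908606 0.03927051]
```

View pics/m1.png

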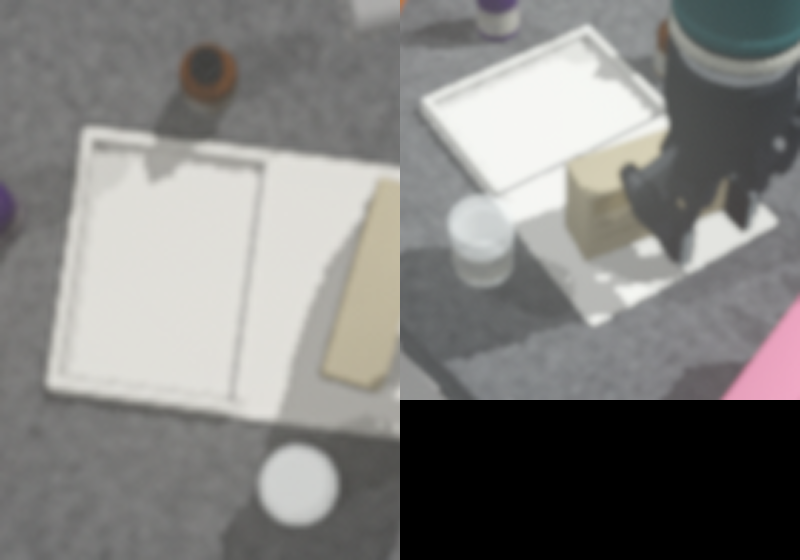

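The fingers straddle the carton's middle behind it, clear of the jar. Next I lower them and push slowly.

Call:
servo_tool([
  [-0.005, 0, -0.09, 0, 0, 0, 0.5],
  [-0.005, 0, -0.18, 0, 0, 0, 0.5],
  [-0.005, 0, -0.18, 0, 0, 0, 0.5],
])

```text
time: 4.0
tool_pos: [0.4514, 0.1473, 0.0074]
tcp_rot: [-2.377, -2.052, 0.005]
wrist_force: [-0.4, 0.0, 0.4]
width: 0.496
grip_force: 0.0
```

Call:
servo_tool([
  [0.003, 0.02, 0, 0, 0, 0, 0.5],
  [0.006, 0.04, 0, 0, 0, 0, 0.5],
  [0.009, 0.06, 0, 0, 0, 0, 0.5],
  [0.012, 0.08, 0, 0, 0, 0, 0.5],
  [0.015, 0.1, 0, 0, 0, 0, 0.5],
  [0.018, 0.12, 0, 0, 0, 0, 0.5],
  [0.021, 0.14, 0, 0, 0, 0, 0.5],
  [0.024, 0.16, 0, 0, 0, 0, 0.5],
  [0.027, 0.18, 0, 0, 0, 0, 0.5],
  [0.03, 0.2, 0, 0, 0, 0, 0.5],
  [0.033, 0.22, 0, 0, 0, 0, 0.5],
  [0.036, 0.24, 0, 0, 0, 0, 0.5],
  [0.039, 0.26, 0, 0, 0, 0, 0.5],
  [0.042, 0.28, 0, 0, 0, 0, 0.5],
  [0.045, 0.3, 0, 0, 0, 0, 0.5],
  [0.048, 0.32, 0, 0, 0, 0, 0.5],
  [0.051, 0.34, 0, 0, 0, 0, 0.5],
  [0.054, 0.36, 0, 0, 0, 0, 0.5],
  [0.054, 0.36, 0, 0, 0, 0, 0.5],
])

```text
time: 5.9
tool_pos: [0.4615, 0.2023, 0.0093]
tcp_rot: [-2.378, -2.053, -0.0]
wrist_force: [0.6, -1.2, -0.0]
width: 0.501
grip_force: 0.0
```

Run:
```python
from h import *
import cv2
a=bot.read_camera("top");b=bot.read_camera("scene")
cv2.imwrite("pics/a2.png",a[:,:,::-1]);cv2.imwrite("pics/b2.png",b[:,:,::-1])
a=cv2.resize(a[130:250,260:380],(480,480),interpolation=cv2.INTER_CUBIC)
b=cv2.resize(b[180:290,280:360],(320,440),interpolation=cv2.INTER_CUBIC); b=cv2.copyMakeBorder(b,0,40,0,0,cv2.BORDER_CONSTANT)
cv2.imwrite("pics/m2.png",np.hstack([a,b])[:,:,::-1])
print(bot.read_state()["tool_pos"])
```

```text
[0.46149158 0.20205964 0.0092761 ]
```

View pics/m2.png

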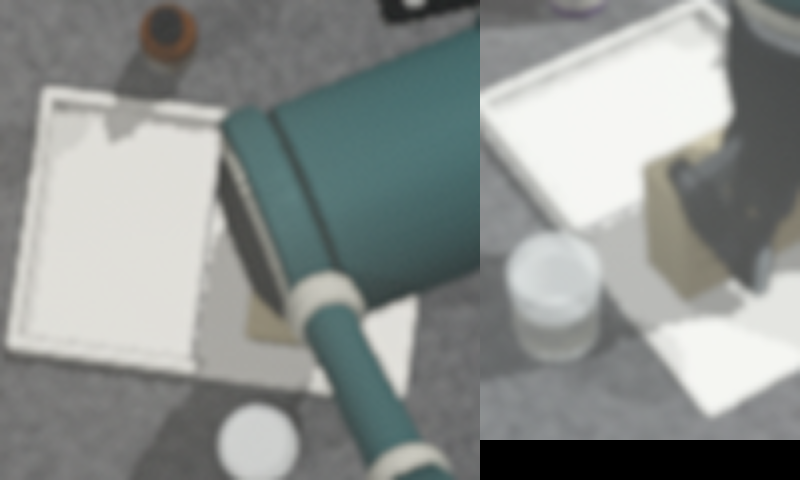

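```bash
cat >> h.py <<'E'
T=(0.4700122,0.27816345,1.42224921)
def loc(w):
    d=np.array(w[:2])-T[:2]; C,S=np.cos(T[2]),np.sin(T[2]); return np.round(np.array([C*d[0]+S*d[1],-S*d[0]+C*d[1]])*1000,1)
E
python3 - <<'E'
from h import *
for p in ((247,338),(255,292),(300,343)): print(loc(ray(np.array(p)/4+[260,130],.071,"top")))
for p in ((642,163),(690,188)): print("scene",loc(ray(np.array([p[0]-480,p[1]])/4+[280,180],.071,"scene")))
print("scene bottom",loc(ray(np.array([685-480,300])/4+[280,180],.003,"scene")),loc(ray(np.array([650-480,263])/4+[280,180],.003,"scene")))
E
```

```text
[-29.  54.]
[-30.1  29. ]
[-57.5  53. ]
scene [-28.8  53.6]
scene [-53.9  43.5]
scene bottom [-63.8  51.7] [-35.5  53.3]
```

Both views agree: the carton is upright and nearly square to the tray, with its front face at about x = -30 mm and its middle at about y = -2.5 mm. The visible corner is at crop px (247,338). I'll push 47 mm more.

Call:
servo_tool([
  [0.003, 0.02, 0, 0, 0, 0, 0.5],
  [0.006, 0.04, 0, 0, 0, 0, 0.5],
  [0.009, 0.06, 0, 0, 0, 0, 0.5],
  [0.012, 0.08, 0, 0, 0, 0, 0.5],
  [0.015, 0.1, 0, 0, 0, 0, 0.5],
  [0.018, 0.12, 0, 0, 0, 0, 0.5],
  [0.021, 0.14, 0, 0, 0, 0, 0.5],
  [0.024, 0.16, 0, 0, 0, 0, 0.5],
  [0.027, 0.18, 0, 0, 0, 0, 0.5],
  [0.03, 0.2, 0, 0, 0, 0, 0.5],
  [0.033, 0.22, 0, 0, 0, 0, 0.5],
  [0.036, 0.24, 0, 0, 0, 0, 0.5],
  [0.039, 0.26, 0, 0, 0, 0, 0.5],
  [0.042, 0.28, 0, 0, 0, 0, 0.5],
  [0.045, 0.3, 0, 0, 0, 0, 0.5],
  [0.046, 0.308, 0, 0, 0, 0, 0.5],
  [0.046, 0.308, 0, 0, 0, 0, 0.5],
  [0.046, 0.308, 0, 0, 0, 0, 0.5],
])

```text
time: 7.8
tool_pos: [0.4683, 0.2482, 0.0092]
tcp_rot: [-2.378, -2.052, -0.0]
wrist_force: [0.4, -0.7, -0.7]
width: 0.501
grip_force: 0.0
```

Call:
servo_tool([
  [-0.01, -0.07, 0, 0, 0, 0, 0.5],
  [-0.03, -0.2, 0, 0, 0, 0, 0.5],
  [-0.03, -0.2, 0.2, 0, 0, 0, 0.5],
  [-0.03, -0.2, 0.4, 0, 0, 0, 0.5],
  [-0.05, -0.35, 0.8, 0, 0, 0, 0.5],
  [-0.09, -0.6, 0.8, 0, 0, 0, 0.5],
  [-0.09, -0.6, 0.8, 0, 0, 0, 0.5],
  [-0.09, -0.6, 0.8, 0, 0, 0, 0.5],
])

```text
time: 8.6
tool_pos: [0.4548, 0.1571, 0.1296]
tcp_rot: [2.381, 2.05, 0.002]
wrist_force: [-0.4, 0.8, -0.9]
width: 0.5
grip_force: 0.0
```

Run:
```python
from h import *
import cv2
a=bot.read_camera("top");b=bot.read_camera("scene")
a=cv2.resize(a[130:250,260:380],(480,480),interpolation=cv2.INTER_CUBIC)
b=cv2.resize(b[170:290,280:360],(320,480),interpolation=cv2.INTER_CUBIC)
cv2.imwrite("pics/m3.png",np.hstack([a,b])[:,:,::-1])
print(bot.read_state()["tool_pos"])
```

```text
[0.45419045 0.1579492  0.12839611]
```

View pics/m3.png

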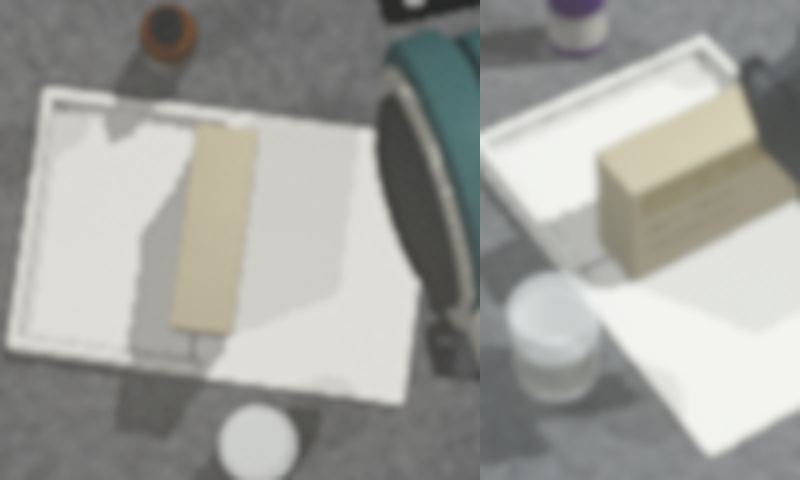

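The carton is still standing. Its top corners are at crop px (197,124), (257,129), (231,332) and (172,327), and it straddles the mouth line.

Run:
```python
from h import *
Lc=np.array([[17,-56,71],[17,56,71],[-17,56,71],[-17,-56,71]])/1000
px=np.array([[197,124],[172,327],[231,332],[257,129]])/4+[260,130]
c,e=fit(Lc,px,"top",[.45,.3,1.5]);print(c,e,loc(c),np.degrees(c[2]-T[2]), loc(bot.read_state()["tool_pos"]))
```

```text
[0.4721403  0.27383133 1.42962548] 0.6419572653653063 [-4.  -2.7] 0.4226292947965428 [-121.2   -2.1]
```

Call:
servo_tool([
  [0, 0, -0.24, 0, 0, 0, 0.5],
  [0, 0, -0.47, 0, 0, 0, 0.5],
  [0.04, 0.26, -0.47, 0, 0, 0, 0.5],
  [0.07, 0.46, -0.47, 0, 0, 0, 0.5],
  [0.079, 0.527, -0.47, 0, 0, 0, 0.5],
  [0.079, 0.527, -0.47, 0, 0, 0, 0.5],
  [0.079, 0.527, -0.47, 0, 0, 0, 0.5],
])

```text
time: 9.4
tool_pos: [0.4658, 0.2367, 0.058]
tcp_rot: [-2.377, -2.054, 0.003]
wrist_force: [0.8, 0.0, 0.8]
width: 0.5
grip_force: 0.0
```

Call:
servo_tool([
  [0.003, 0.018, 0, 0, 0, 0, 0.5],
  [0.006, 0.036, 0, 0, 0, 0, 0.5],
  [0.009, 0.054, 0, 0, 0, 0, 0.5],
  [0.011, 0.072, 0, 0, 0, 0, 0.5],
  [0.014, 0.09, 0, 0, 0, 0, 0.5],
  [0.016, 0.108, 0, 0, 0, 0, 0.5],
  [0.019, 0.126, 0, 0, 0, 0, 0.5],
  [0.022, 0.144, 0, 0, 0, 0, 0.5],
  [0.024, 0.162, 0, 0, 0, 0, 0.5],
  [0.027, 0.18, 0, 0, 0, 0, 0.5],
  [0.03, 0.198, 0, 0, 0, 0, 0.5],
  [0.032, 0.216, 0, 0, 0, 0, 0.5],
  [0.035, 0.234, 0, 0, 0, 0, 0.5],
  [0.038, 0.252, 0, 0, 0, 0, 0.5],
  [0.041, 0.27, 0, 0, 0, 0, 0.5],
  [0.043, 0.285, 0, 0, 0, 0, 0.5],
  [0.043, 0.285, 0, 0, 0, 0, 0.5],
  [0.043, 0.285, 0, 0, 0, 0, 0.5],
])

```text
time: 11.2
tool_pos: [0.4731, 0.2798, 0.0587]
tcp_rot: [-2.378, -2.053, 0.0]
wrist_force: [0.9, 0.1, 0.1]
width: 0.499
grip_force: 0.0
```

Run:
```python
from h import *
import cv2
a=bot.read_camera("top");b=bot.read_camera("scene")
a=cv2.resize(a[130:250,260:380],(480,480),interpolation=cv2.INTER_CUBIC)
b=cv2.resize(b[170:290,280:360],(320,480),interpolation=cv2.INTER_CUBIC)
cv2.imwrite("pics/m4.png",np.hstack([a,b])[:,:,::-1])
print(loc(bot.read_state()["tool_pos"]))
```

```text
[ 1.9 -2.8]
```

View pics/m4.png

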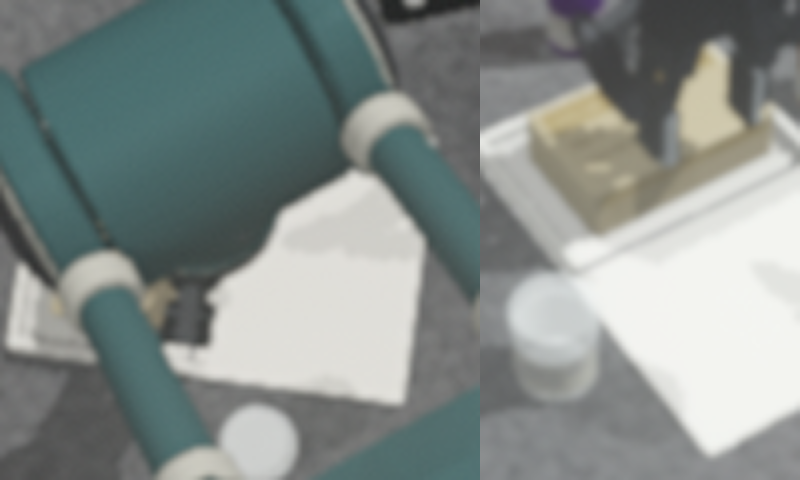

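The carton has fallen forward and lies in the bay. Its top near corner is at about scene-crop px (597,205). I'll raise and withdraw the gripper, then check.

Call:
servo_tool([
  [-0.02, -0.1, 0.2, 0, 0, 0, 0.5],
  [-0.05, -0.35, 0.5, 0, 0, 0, 0.5],
  [-0.08, -0.6, 0.7, 0, 0, 0, 0.5],
  [-0.12, -0.8, 0.7, 0, 0, 0, 0.5],
  [-0.12, -0.8, 0.7, 0, 0, 0, 0.5],
  [-0.12, -0.8, 0.7, 0, 0, 0, 0.5],
])

```text
time: 11.9
tool_pos: [0.4552, 0.1593, 0.164]
tcp_rot: [2.38, 2.05, 0.002]
wrist_force: [-0.3, 0.5, 0.3]
width: 0.499
grip_force: 0.0
```

Run:
```python
from h import *
import cv2
a=bot.read_camera("top");b=bot.read_camera("scene")
a=cv2.resize(a[130:250,260:380],(480,480),interpolation=cv2.INTER_CUBIC)
b=cv2.resize(b[170:290,280:360],(320,480),interpolation=cv2.INTER_CUBIC)
cv2.imwrite("pics/m5.png",np.hstack([a,b])[:,:,::-1])
for x in (50,):
    Lc=np.array([[34,-56,0],[34,56,0],[-34,56,0],[-34,-56,0]])/1000+[x/1000,-.003,.037]
    print((proj(place(T,Lc),"top")-[260,130])*4)
```

```text
[[ 73.05034692 115.12597817]
 [ 46.0731132  312.05638079]
 [166.72653498 327.58129571]
 [192.65611785 130.3374971 ]]
```

View pics/m5.png

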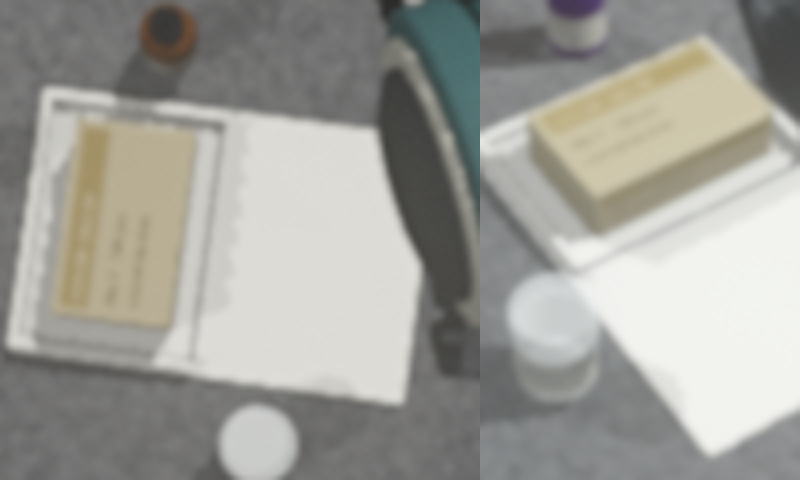

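The carton lies flat between the ribs. Its corners, at about (78,121), (52,310), (167,326) and (197,126), match a centre about 48 mm past the mouth line. The jar and bottles haven't moved, so I'm handing in.

```bash
python3 -c "
from workcell import bot
print(bot.finish_job())"
```

```text
the job is handed in; nothing more can be done
None
```

I handed the job in: the carton fell forward and lies flat inside the bay, about 48 mm past the mouth line and 3 mm off the middle line by the last top picture; the bottles and jar are where they were, and no verdict came back.

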